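Unchock the bench pump and bring it just past its compression peak

ROBOT

A 7-joint arm with a two-finger parallel gripper is mounted at the origin on a cart in front of the work surface, level with it; the furniture and walls round the work are solid. World frame = base frame: x ahead of the robot, y to its left, z up, the work surface at z = 0. Lengths are in mm, angles in rad, forces in N, time in s.
With the tool pointing down it reaches from about 350 to 900 mm from the base axis. Payload 8.1 kg.
Tool frame: the origin (TCP) lies midway between the tips of the shut fingers; the grasp point (between the pads) lies 19 mm behind it; x points along the fingers, y is the direction in which the jaws open and shut, and the axes are right-handed (so a half turn about x gives the same grasp; the last joint's range is limited). The gripper opens to 85 mm and grips with 20 to 120 N. Pads are 22 mm wide; open, the fingers measure 114 mm over their backs; the gripper's body (76 mm by 85 mm) begins 54 mm behind the grasp point. The pads swing forward as they close: fully open they stand 13 mm farther back than shut.
Start: joints at [-1.347, 0.434, 0.025, 1.573, -0.012, 1.134, -0.075], TCP at [200.661, 591.926, 231.323] pointing down, gripper open.
Joint ranges: [-2.62, 2.62], [-0.44, 2.09], [-1.27, 1.32], [0.08, 2.57], [-1.32, 4.46], [0.12, 2], [-2.74, 2.74]. Speed limits (rad/s): [2.22, 2.22, 3.01, 3.01, 3.14, 3.14, 3.14].

INTERFACE

Orientations are given as [roll, pitch, yaw] about the fixed x, y, z axes, in that order (R = Rz(yaw) Ry(pitch) Rx(roll)).
In Python, from workcell import env, snapshot gives the robot as it stands.
- The arm moves only by the tool play_rows, never from a script. Its argument "plan" is a list of rows, each a list of 4 numbers: the shift along the tool's x, y, z in cm, then the turn about the tool's x in units of 5 degrees (1.0 is 5 degrees). A call has 1 to 12 rows; each row shifts and turns the pose as measured when the row begins, along the tool's axes as they then stand; what a row does not reach is not made up. A row lasts 1/12 s, in which the tool goes at most 41.7 mm and 7.16 degrees, less where a joint would pass 70% of its speed; a pose out of reach is approached as far as the arm can. A call is refused whole if a number of a shift passes 4.17 or a number of a turn 1, either way. A call with a gripper value outside its range is refused whole. "gripper" is the closure, from 0 (fully open) to 1 (shut), set as the call begins (left out, the last holds). The fingers move at their own pace and stop on an object; the grip force is fixed at half the most. Time passes only in rows, so rows that do not move let the fingers close. It gives the time, the measured TCP pose, the force and the opening at its end, in the units of the state.
- env.read_state(): the state, without advancing time (a new reading comes with each control period).
- snapshot(name): name is "scene" or "top" or "wrist"; returns a dict with "color" (480x640x3 uint8, blue, green, red), "fx", "fy", "cx", "cy" (pixels), "extrinsics" (4x4, takes a point from camera to world coordinates). Camera axes: x right, y up, looking along -z (the intrinsics and any distortion apply to the point x, -y, -z); pixel columns grow to the right and rows downward; lengths in mm; the calibration is good to about 2 mm. A picture is of the moment at which its call begins. There is no depth.
- env.finish_job(): hands the job in, once; it reports no verdict.
The state is a dict: "time": time; "joint_positions": joint angles; "qd": joint speeds; "tau": joint torques, N m; "tcp_pos": TCP position; "eef_rot": TCP orientation; "wrist_force": force on the tool from outside, world axes, zero at the start; "moment": the same for the moment, N m; "grip_width": finger opening in mm.
Only numpy, scipy, OpenCV 4.12 (cv2) and the standard library are available. Lean on these libraries where they do the work, as an engineer would, in place of code of your own. Each camera call takes 0.05 s, during which the arm holds its last target. There are 200 camera calls.

TASK

Lift the steel tube that chocks the crank out of its cup and stand it upright in the aluminium channel. Then turn the pump's flywheel anticlockwise (seen from above) by its black knob, feel the resistance climb to its peak and fall away, and stop just past it: the red-tipped plunger has gone fully out and has clearly begun to draw back, by no more than a fifth of its travel. Leave it so, and do not knock over the bottle.

Things in the scene. Friction and masses are not known exactly. Their poses are not given: they have to be found in the camera images.
- tube_mid (a point): centre (half-way up) of the loose grey steel tube, 32 mm diameter, 105 mm long, 0.2 kg, z axis along it. At the start it stands in the cup on the pump's base, its top 119 mm above the bench, and blocks the crank until it is taken out. The flywheel's rim passes 20 mm from its side; the knob is at least 70 mm off, centre to centre
- cup (a point): centre of the mouth of the dark steel cup in which the tube stands, 32 mm above the bench; inner diameter 42 mm, 18 mm deep
- channel_floor (a point): centre of the inner floor of an aluminium channel, open at the top and at both ends, screwed on a plywood board that is fixed to the bench; 130 mm long along its y axis, 56 mm wide inside along its x axis, walls 21 mm high above the floor; floor 20 mm above the bench. Board 84 by 150 mm, 16 mm thick
- hub (a point): point on the upright axis of the pump's flywheel, on top of the hub nut, 88 mm above the bench; fixed to the pump's base, x axis along the plunger barrel, away from the robot. Flywheel dark steel, 148 mm diameter, heights 57 to 76 mm; a yellow crank arm on it (top at 85 mm) carries the knob. At the start the knob stands 0.7 to 1.4 rad clockwise from the tube, seen from above
- knob_mid (a point): middle of the upright black knob, 26 mm diameter, heights 86 to 134 mm, 110 mm from the flywheel axis; it spins on its pin, so a gripper need not turn with it. Tangential force to push it: 1 N in free play, 8 N or more once it drives, peak 12 to 13 N, about 7 N with the plunger fully out (5 N when halted there), 2 N with it drawn back 5 mm. Where the peak lies differs from pump to pump
- plunger (a joint): how far the red-tipped rod stands out of the barrel's rear end, m: 0 in, 0.030 fully out; about 5 mm at the start. The flywheel drives it when turned anticlockwise, after up to 0.35 rad of free play, then 0.73 rad to fully out; clockwise it freewheels and the rod stays, as it does when let go. It draws back slowly at first: 0.8, 3.2 and 6.8 mm at 0.1, 0.2 and 0.3 rad past fully out
- bottle: loose white plastic bottle with screw cap, 60 mm diameter, 165 mm tall, bystander; origin at the centre of its foot, z axis up
Things that resemble listed ones, but are neither listed nor needed, are in the scene too. There is more than one size of the part that bears tube_mid; the job needs the middle-sized.

How it is judged (in metres and radians):
On the way, in this order (a step that is already met when the one before it is completed fails the run):
1. the tube is out of the cup and stands upright in the channel (angle between tube_mid's own z axis and vertical below 0.1 rad and x of tube_mid in the frame of channel_floor between -0.02 and 0.02 m and y of tube_mid in the frame of channel_floor between -0.06 and 0.06 m and z of tube_mid in the frame of channel_floor below 0.056 m), for 0.2 s.
2. the pump is turned up to its peak: the plunger is fully out (over 29.5 mm) (value of joint plunger above 0.0295 m).
At the end, for the whole second after the job is handed in: The pump rests just past its peak: the plunger has been fully out and has drawn back again by 0.7 to 8 mm (it stands 22 to 29.3 mm out) and no longer moves; the tube stands upright (within 0.1 rad) on the channel's floor, between its walls, its centre at least 5 mm inside the channel's ends (all of step 1 and value of joint plunger between 0.022 and 0.0293 m and velocity of joint plunger between -0.003 and 0.003 m/s); the robot touches nothing.
It fails at once if the pump is turned far past its peak: the plunger goes back in (under 2 mm out) (value of joint plunger below 0.002 m).
It fails at once if the bottle is knocked over (angle between bottle's own z axis and vertical above 0.4 rad).
It also fails if it takes over 58 s, if anything falls off the work surface, if the arm or the gripper's body presses on something with over 40 N, if the wrist force passes 120 N, or if a joint passes its speed limit or range.

## Working session

There is one attempt and no reset: what is moved stays moved. The work goes in short steps, Python scripts to look and compute and a tool call to move; the robot and the scene stay as the last step left them, time stands still between calls to the robot, and variables do not carry over. Pictures are saved under pics/ and viewed, about 8 in all and at most 12, crops included, and the job is handed in when it is done.

Besides the shell and the picture viewer there is one more tool, called after "Request:" as name([rows], argument=value, ...), one row to a line, values as JSON. play_rows: Moves the arm, as the interface text tells. Its arguments: {"type":"object","properties":{"plan":{"type":"array","items":{"type":"array","items":{"type":"number"}}},"gripper":{"type":"number"}},"required":["plan"]}

```bash
mkdir -p pics
python3 - <<'E'
from workcell import env, snapshot
import cv2,pickle
d={}
for n in("scene","top","wrist"):
    s=snapshot(n); d[n]=s; print(n,{k:s[k] for k in s if k!="color"})
    cv2.imwrite(f"pics/{n}0.png",s["color"])
pickle.dump(d,open("s0.pkl","wb"))
print(env.read_state())
E
```

```text
scene {'fx': 587.9483600060765, 'fy': 587.9483600060765, 'cx': 311.8390222915389, 'cy': 243.99452369378332, 'extrinsics': array([[ 5.77816198e-01,  6.22078950e-01, -5.28342902e-01,
        -2.21533327e+01],
       [-8.15998720e-01,  4.27176531e-01, -3.89443578e-01,
        -7.07643125e+02],
       [-1.65689645e-02,  6.56153939e-01,  7.54445146e-01,
         9.28088911e+02],
       [ 0.00000000e+00,  0.00000000e+00,  0.00000000e+00,
         1.00000000e+00]])}
top {'fx': 551.7071607120392, 'fy': 551.7071607120392, 'cx': 318.8743203642099, 'cy': 243.3249588282217, 'extrinsics': array([[ 1.96053980e-02,  9.90816171e-01, -1.33786936e-01,
         4.41376753e+02],
       [-9.99766225e-01,  1.82080360e-02, -1.16603186e-02,
        -2.99783030e+02],
       [-9.11723483e-03,  1.33984265e-01,  9.90941518e-01,
         1.22061668e+03],
       [ 0.00000000e+00,  0.00000000e+00,  0.00000000e+00,
         1.00000000e+00]])}
wrist {'fx': 362.04336707039533, 'fy': 362.04336707039533, 'cx': 328.7583504592415, 'cy': 236.3548015392235, 'extrinsics': array([[ 3.22490241e-01, -9.04141006e-01, -2.8023041
[... 288 characters left out ...]
}
{'time': 0.15, 'joint_positions': array([-1.34663259,  0.43507568,  0.02500867,  1.57385722, -0.01160947,
        1.13401603, -0.07509836]), 'qd': array([ 9.53652792e-04, -2.46001340e-03, -4.06433499e-04, -3.39479504e-03,
       -9.52999780e-05,  7.36808721e-04, -2.74434485e-04]), 'tau': array([ 1.20340534e-03, -6.70885849e+01,  1.02571841e+00, -3.16451168e+01,
        1.55794609e-02,  9.03390697e-03, -4.74900469e-05]), 'tcp_pos': array([200.55167471, 591.55406238, 230.7106717 ]), 'eef_rot': array([-1.47408977,  1.5695853 , -1.80095554]), 'wrist_force': array([-0.62868312, -0.94014222, -0.70494462]), 'moment': array([-0.02263567, -0.03423024, -0.03134015]), 'grip_width': 85.12625778993889}
```

View pics/top0.png

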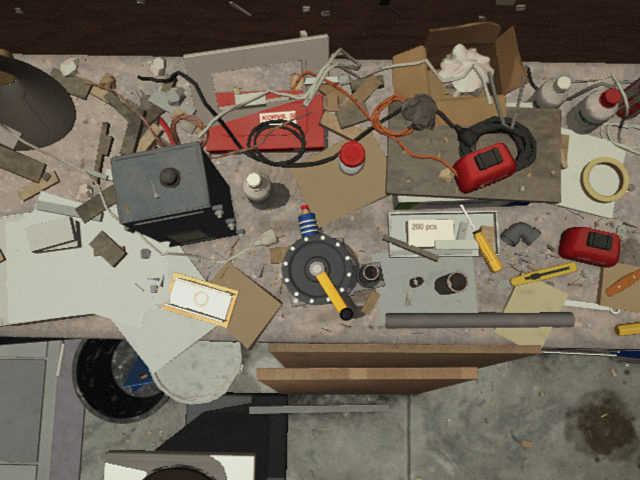

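View pics/scene0.png

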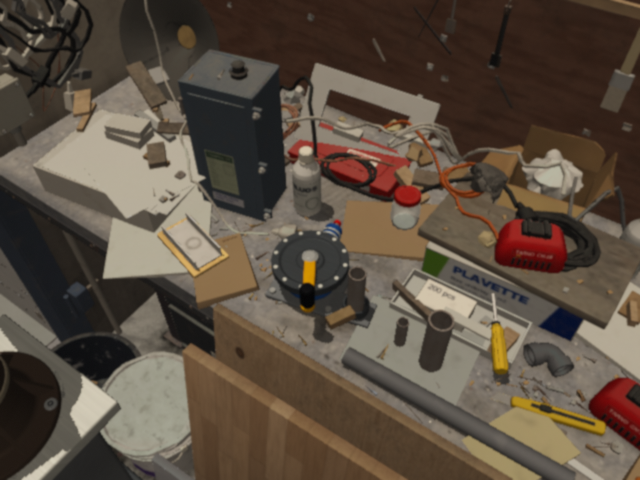

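The candidates for the tube (top view) are (370,273) in the cup beside the flywheel, the small one at (416,283) and the big one at (455,283). The one in the cup fits, being middle-sized and next to the wheel. The channel looks like the framed item at (200,298), with the "200 pcs" tray at (440,235) as a lookalike. I'll confirm both with an enlarged crop.

```bash
cat > h.py <<'E'
import numpy as np,cv2,pickle
def ray(s,u,v):
    E=s["extrinsics"]; d=E[:3,:3]@np.array([(u-s["cx"])/s["fx"],-(v-s["cy"])/s["fy"],-1.]); return E[:3,3],d/np.linalg.norm(d)
def atz(s,u,v,z):
    o,d=ray(s,u,v); return o+d*(z-o[2])/d[2]
def proj(s,P):
    E=s["extrinsics"]; p=E[:3,:3].T@(np.asarray(P,float)-E[:3,3]); return np.array([s["cx"]+s["fx"]*p[0]/-p[2],s["cy"]-s["fy"]*p[1]/-p[2]])
def tri(*obs):
    A=np.zeros((3,3));b=np.zeros(3)
    for s,u,v in obs:
        o,d=ray(s,u,v);M=np.eye(3)-np.outer(d,d);A+=M;b+=M@o
    return np.linalg.solve(A,b)
E
python3 - <<'E'
import cv2,pickle,numpy as np
d=pickle.load(open("s0.pkl","rb"))
def crop(n,u0,v0,w,h,W,H): return cv2.resize(d[n]["color"][v0:v0+h,u0:u0+w],(W,H),interpolation=cv2.INTER_CUBIC)
a=crop("top",260,195,130,130,400,400)   #x3.077
b=crop("top",155,255,90,90,400,400)[:,:]  #4.44
c=crop("scene",150,200,200,100,800,400)[:, :]
cv2.imwrite("pics/c1.png",np.vstack([np.hstack([a,b]),cv2.resize(c,(800,200)) ])[:600])
cv2.imwrite("pics/c2.png",crop("scene",150,190,240,160,800,533))
E
```

```text
(no output)
```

View pics/c1.png

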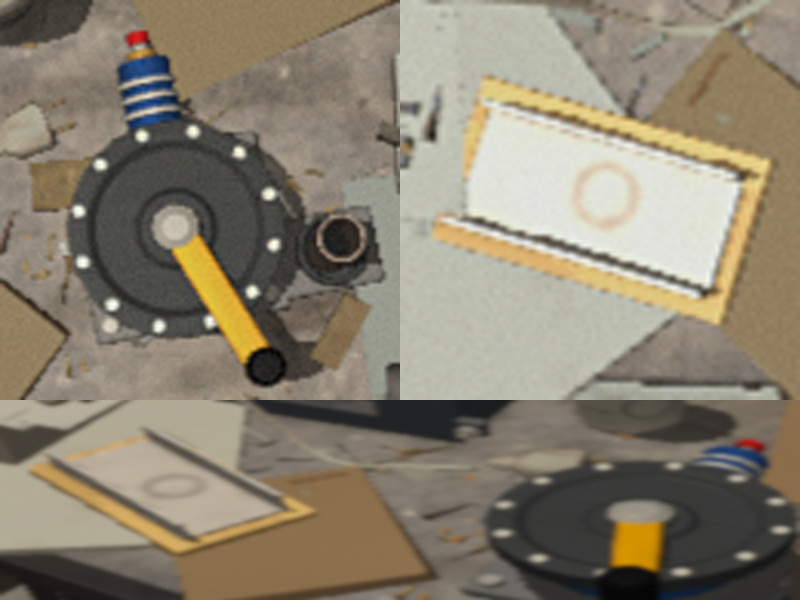

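View pics/c2.png

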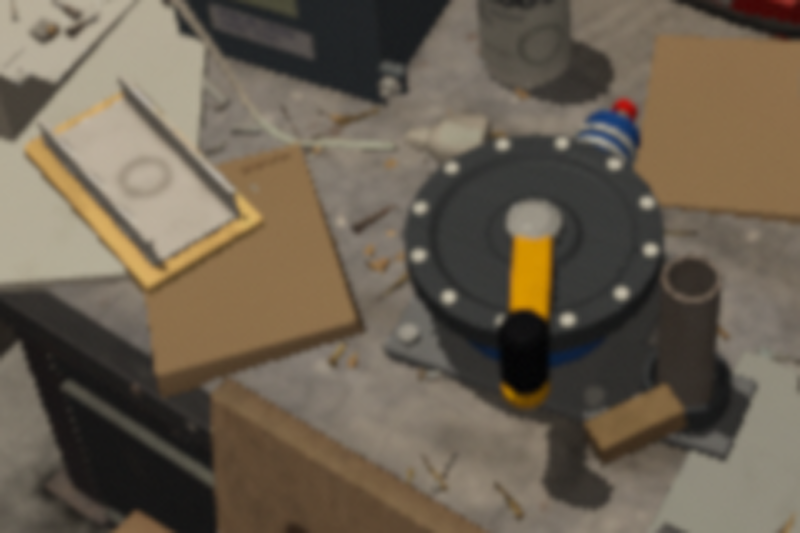

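Run:
```python
from h import *
np.set_printoptions(precision=1,suppress=True)
d=pickle.load(open("s0.pkl","rb"));T=d["top"];S=d["scene"]
ca=lambda x,y:((x+.5)/3.077-.5+260,(y+.5)/3.077-.5+195)
cb=lambda x,y:((x-400+.5)/4.444-.5+155,(y+.5)/4.444-.5+255)
cs=lambda x,y:((x+.5)/3.333-.5+150,(y+.5)/3.333-.5+190)
for n,t,s,z in(("tube",ca(341,239),cs(691,278),119),("hub",ca(177,227),cs(533,220),88),("knob",ca(265,366),cs(525,325),134),("ring",cb(605,195),cs(147,177),20)):
    print(n,"top",atz(T,*t,z),"scene",atz(S,*s,z),"tri",tri((T,*t),(S,*s)))
B=[atz(T,*cb(*p),16) for p in((485,77),(770,160),(720,322),(433,235))]
for i in range(4): print("board",B[i],"edge",np.linalg.norm(B[i]-B[(i+1)%4]))
print("mid",sum(B)/4); e=B[1]-B[0]+B[2]-B[3];print("long axis ang",np.arctan2(e[1],e[0]))
print("bottle foot?",atz(T,257,187,165), "red tip",atz(T,*ca(137,40),40))
from workcell import env
from scipy.spatial.transform import Rotation as R
s=env.read_state();print(R.from_euler("xyz",s["eef_rot"]).as_matrix())
```

```text
tube top [ 533.5 -391.1  119. ] scene [ 534.2 -393.8  119. ] tri [ 534.4 -392.3  117.4]
hub top [ 542.1 -284.    88. ] scene [ 540.3 -287.1   88. ] tri [ 542.9 -284.4   83.5]
knob top [ 450.6 -342.3  134. ] scene [ 450.9 -346.9  134. ] tri [ 451.8 -343.9  130.4]
ring top [477.9 -31.6  20. ] scene [478.8 -36.4  20. ] tri [479.4 -32.3  16.7]
board [534.8  31.4  16. ] edge 147.45335917492682
board [ 496.7 -111.    16. ] edge 81.86396431212941
board [417.6 -89.7  16. ] edge 147.73910014314015
board [456.9  52.7  16. ] edge 80.7457415242509
mid [476.5 -29.2  16. ]
long axis ang -1.8362301159267966
bottle foot? [ 693.  -163.9  165. ] red tip [ 678.6 -252.4   40. ]
[[-0.   0.3  0.9]
 [-0.   0.9 -0.3]
 [-1.  -0.   0. ]]
```

```bash
cat >> h.py <<'E'
def go(*wps):
    """wps: (x,y,z[,ydeg]) -> tool-axis totals in cm, rows needed; turn not mixed with shift"""
    from workcell import env
    from scipy.spatial.transform import Rotation as R
    s=env.read_state();M=R.from_euler("xyz",s["eef_rot"]).as_matrix();p=np.array(s["tcp_pos"])
    print("t",s["time"],"p",p.round(1),"y ang",np.degrees(np.arctan2(M[1,1],M[0,1])).round(2),"tilt",np.degrees(np.arccos(-M[2,0])).round(2),"F",s["wrist_force"].round(1),"w",round(s["grip_width"],1),"q",s["joint_positions"].round(2))
    for w in wps:
        d=M.T@(np.array(w[:3])-p)/10;print(w,"tool cm",d.round(2),"len",np.linalg.norm(d).round(2));p=np.array(w[:3],float)
E
python3 -c "
from h import *
go((430,80,231),(534,-392,231))"
```

```text
t 0.15 p [200.6 591.6 230.7] y ang 71.27 tilt 0.07 F [-0.6 -0.9 -0.7] w 85.1 q [-1.35  0.44  0.03  1.57 -0.01  1.13 -0.08]
(430, 80, 231) tool cm [ 3.000e-02 -4.108e+01  3.815e+01] len 56.07
(534, -392, 231) tool cm [  0.05 -41.36  25.  ] len 48.33
```

Request:
play_rows([
  [0,-2.8,2.6,0],
  [0,-2.8,2.6,0],
  [0,-2.8,2.6,0],
  [0,-2.8,2.6,0],
  [0,-2.8,2.6,0],
  [0,-2.8,2.6,0],
  [0,-2.8,2.6,0],
  [0,-2.8,2.6,0],
  [0,-2.8,2.6,0],
  [0,-2.8,2.6,0],
  [0,-2.8,2.6,0],
  [0,-2.8,2.6,0],
])

```text
time: 1.15
tcp_pos: [389.4, 162.4, 226.5]
eef_rot: [-2.844, 1.566, 3.128]
wrist_force: [0.7, 0.2, 0.3]
grip_width: 85.3
```

Request:
play_rows([
  [0,-3.4,2.2,0],
  [0,-3.4,2.2,0],
  [0,-3.4,2.2,0],
  [0,-3.4,2.2,0],
  [0,-3.4,2.2,0],
  [0,-3.4,2.2,0],
  [0,-3.4,2.2,0],
  [0,-3.4,2.2,0],
  [0,-3.4,2.2,0],
  [0,-3.4,2.2,0],
  [0,-3.4,2.2,0],
  [0,-3.4,2.2,0],
])

```text
time: 2.15
tcp_pos: [515.6, -321.2, 226.0]
eef_rot: [2.183, 1.567, 1.876]
wrist_force: [0.9, 0.6, 1.1]
grip_width: 85.6
```

Request:
play_rows([
  [0,0,0,1],
  [0,0,0,1],
  [0,0,0,1],
  [0,0,0,1],
  [0,0,0,1],
  [0,0,0,1],
  [0,0,0,1],
  [0,0,0,1],
  [0,0,0,1],
  [0,0,0,1],
  [0,0,0,1],
  [0,0,0,1],
])

```text
time: 3.15
tcp_pos: [511.2, -335.1, 221.7]
eef_rot: [-1.566, 1.562, -2.982]
wrist_force: [-0.2, 0.4, -0.8]
grip_width: 85.1
```

```bash
python3 -c "
from h import *
go((534,-392,231))"
```

```text
t 3.15 p [ 511.2 -335.1  221.7] y ang 8.84 tilt 0.5 F [-0.2  0.4 -0.8] w 85.1 q [-0.07  0.52  0.86  1.66 -0.42  1.16  1.05]
(534, -392, 231) tool cm [-0.94  1.37  5.97] len 6.19
```

Request:
play_rows([
  [-0.2,0.5,2.0,1],
  [-0.2,0.4,2.0,1],
  [-0.2,0.3,1.5,0.3],
  [-0.1,0,0,0],
  [0,0,0,0],
])

```text
time: 3.57
tcp_pos: [528.2, -387.4, 226.5]
eef_rot: [-1.697, 1.559, 2.957]
wrist_force: [-1.2, 0.2, 0.5]
grip_width: 85.5
```

```bash
python3 -c "
from h import *
from workcell import snapshot
go((534,-392,231),(534,-392,150),(534,-392,78))
s=snapshot('wrist');pickle.dump(s,open('w1.pkl','wb'));cv2.imwrite('pics/w1.png',s['color'])
for P in((534,-392,119),(534,-392,14),(541.5,-285,88),(451,-344,134)):print(P,proj(s,P))"
```

```text
t 3.5667 p [ 528.2 -387.4  226.5] y ang -3.32 tilt 0.69 F [-1.2  0.2  0.5] w 85.5 q [ 0.02  0.61  0.89  1.54 -0.49  1.24  0.92]
(534, -392, 231) tool cm [-0.46  0.6   0.42] len 0.86
(534, -392, 150) tool cm [8.1  0.1  0.01] len 8.1
(534, -392, 78) tool cm [7.2  0.09 0.01] len 7.2
(534, -392, 119) [340.11034688 240.00876204]
(534, -392, 14) [338.3007457  207.84231616]
(541.5, -285, 88) [342.33051337  84.05072417]
(451, -344, 134) [209.17459505 183.57570298]
```

View pics/w1.png

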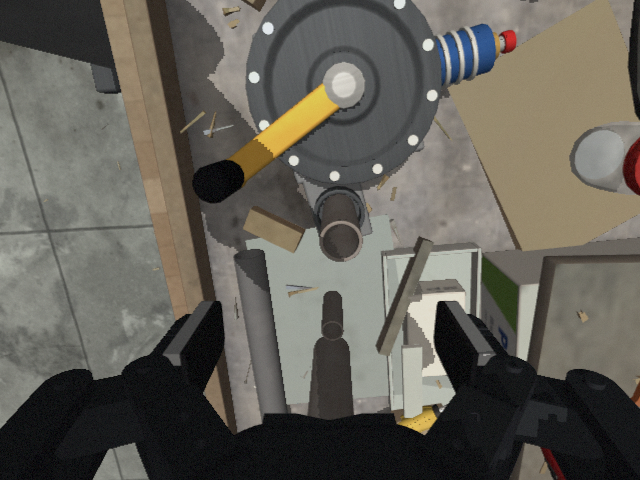

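The wrist picture shows the tube's mouth at (341,240), where (340,240) was predicted. The hub is at (343,85) and the knob at (212,182), and both agree too. Descending.

Request:
play_rows([
  [2,0.4,0.3,0],
  [2,0.2,0.2,0],
  [2,0.2,0,0],
  [2,0,0,0],
  [0.5,0,0,0],
  [0,0,0,0],
])

```text
time: 4.12
tcp_pos: [535.9, -387.1, 139.1]
eef_rot: [-2.06, 1.56, 2.604]
wrist_force: [-0.5, 0.5, 1.0]
grip_width: 85.3
```

```bash
python3 -c "
from h import *
go((534,-392,80))"
```

```text
t 4.1167 p [ 535.9 -387.1  139.1] y ang -2.76 tilt 0.61 F [-0.5  0.5  1. ] w 85.3 q [ 0.05  0.7   0.83  1.62 -0.56  1.09  0.98]
(534, -392, 80) tool cm [ 5.91 -0.11  0.52] len 5.93
```

Request:
play_rows([
  [1.5,0,0.5,0],
  [1.5,0,0.3,0],
  [1.5,0,0.1,0],
  [1.0,0,0,0],
  [0.4,0,0,0],
  [0,0,0,0],
])

```text
time: 4.62
tcp_pos: [536.3, -396.3, 78.6]
eef_rot: [-2.192, 1.564, 2.475]
wrist_force: [-0.0, 0.6, 0.5]
grip_width: 85.1
```

```bash
python3 -c "
from h import *
go((534,-392,80))"
```

```text
t 4.6167 p [ 536.3 -396.3   78.6] y ang -2.58 tilt 0.39 F [-0.   0.6  0.5] w 85.1 q [ 0.09  0.77  0.77  1.65 -0.62  0.99  1.04]
(534, -392, 80) tool cm [-0.14 -0.25 -0.42] len 0.51
```

Request:
play_rows([
  [-0.1,-0.1,-0.3,0],
  [0,-0.1,-0.1,0],
  [0,0,0,0],
])

```text
time: 4.87
tcp_pos: [534.6, -392.4, 80.7]
eef_rot: [-2.169, 1.565, 2.498]
wrist_force: [-0.1, -0.6, -0.1]
grip_width: 85.4
```

Request:
play_rows([
  [0,0,0,0],
  [0,0,0,0],
  [0,0,0,0],
  [0,0,0,0],
  [0,0,0,0],
  [0,0,0,0],
  [0,0,0,0],
  [0,0,0,0],
], gripper=1)

```text
time: 5.53
tcp_pos: [535.9, -392.8, 83.1]
eef_rot: [-2.494, 1.568, 2.174]
wrist_force: [-1.3, -0.7, -0.6]
grip_width: 30.5
```

```bash
python3 -c "
from h import *
go((534,-392,80))"
```

```text
t 5.5333 p [ 535.9 -392.8   83.1] y ang -2.55 tilt 0.14 F [-1.3 -0.7 -0.6] w 30.5 q [ 0.08  0.76  0.78  1.66 -0.62  0.99  1.03]
(534, -392, 80) tool cm [ 0.31 -0.19 -0.07] len 0.37
```

Request:
play_rows([
  [-0.8,0,0,0],
  [-1.5,0,0,0],
  [-2.5,0,0,0],
  [-3,0,0,0],
  [-3,0,0,0],
  [-2.5,0,0,0],
  [-1.2,0,0,0],
  [-0.5,0,0,0],
  [0,0,0,0],
])

```text
time: 6.28
tcp_pos: [533.2, -391.8, 239.7]
eef_rot: [-2.077, 1.56, 2.588]
wrist_force: [0.4, -0.6, -1.9]
grip_width: 30.8
```

```bash
python3 -c "
from h import *
go((478,-31,235),(478,-31,91))"
```

```text
t 6.2833 p [ 533.2 -391.8  239.7] y ang -2.68 tilt 0.59 F [ 0.4 -0.6 -1.9] w 30.8 q [ 0.03  0.61  0.89  1.5  -0.48  1.27  0.93]
(478, -31, 235) tool cm [  0.72  -7.2  -35.78] len 36.5
(478, -31, 91) tool cm [14.4   0.13  0.07] len 14.4
```

Request:
play_rows([
  [0,-0.3,-1.5,0],
  [0,-0.5,-2.5,0],
  [0,-0.7,-3.5,0],
  [0,-0.8,-3.8,0],
  [0,-0.8,-3.8,0],
  [0,-0.8,-3.8,0],
  [0,-0.8,-3.8,0],
  [0,-0.8,-3.8,0],
  [0,-0.7,-3.5,0],
  [0,-0.5,-2.5,0],
  [0,-0.2,-1.2,0],
  [0,0,-0.5,0],
])

```text
time: 7.28
tcp_pos: [467.9, -31.6, 228.1]
eef_rot: [-1.663, 1.54, 2.999]
wrist_force: [0.2, 0.1, -2.5]
grip_width: 30.9
```

Request:
play_rows([
  [0,0,0,0],
  [0,0,0,0],
])

```text
time: 7.45
tcp_pos: [467.0, -30.1, 226.9]
eef_rot: [-1.654, 1.538, 3.012]
wrist_force: [0.0, -0.7, -1.8]
grip_width: 30.9
```

```bash
python3 -c "
from h import *
go((477.5,-31,200),(477.5,-31,91))"
```

```text
t 7.45 p [467.  -30.1 226.9] y ang -2.67 tilt 1.89 F [ 0.  -0.7 -1.8] w 30.9 q [-0.86  0.29  1.04  1.97 -0.28  1.07  0.26]
(477.5, -31, 200) tool cm [2.66 1.14 0.05] len 2.89
(477.5, -31, 91) tool cm [10.89  0.36  0.03] len 10.9
```

Request:
play_rows([
  [1,0.5,0,0],
  [2,0.5,0,0],
  [2.5,0.3,0,0],
  [2.5,0.2,0,0],
  [2.0,0,0,0],
  [1.5,0,0,0],
  [0.7,0,0,0],
  [0,0,0,0],
  [0,0,0,0],
])

```text
time: 8.2
tcp_pos: [481.3, -46.9, 99.4]
eef_rot: [-1.413, 1.542, -3.05]
wrist_force: [0.7, -0.9, -1.5]
grip_width: 30.5
```

```bash
python3 -c "
from h import *
from workcell import snapshot
go((477.5,-31,89))
s=snapshot('top');t=snapshot('scene')
a=cv2.resize(s['color'][250:350,150:250],(400,400),interpolation=2);b=cv2.resize(t['color'][180:280,140:240],(400,400),interpolation=2)
cv2.imwrite('pics/p1.png',np.hstack([a,b]))"
```

```text
t 8.2 p [481.3 -46.9  99.4] y ang -3.81 tilt 1.67 F [ 0.7 -0.9 -1.5] w 30.5 q [-0.64  0.5   0.87  2.09 -0.52  0.81  0.48]
(477.5, -31, 89) tool cm [ 1.05 -0.45 -1.56] len 1.94
```

View pics/p1.png

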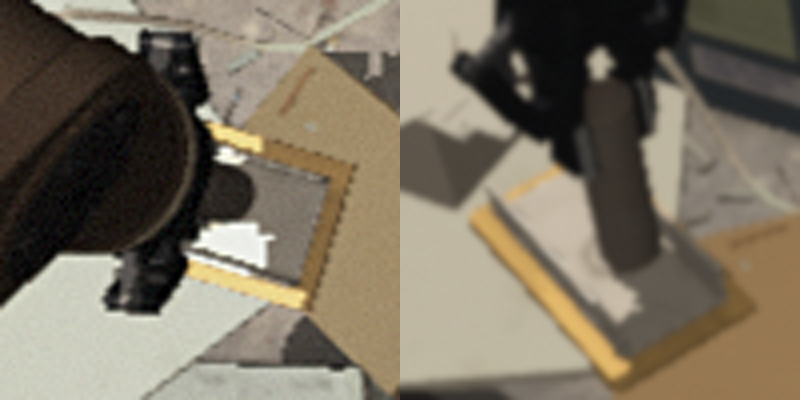

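Request:
play_rows([
  [0,-0.2,-0.6,0],
  [0,-0.2,-0.6,0],
  [0,0,-0.3,0],
  [0,0,0,0],
])

```text
time: 8.63
tcp_pos: [480.4, -29.2, 102.7]
eef_rot: [-1.476, 1.548, -3.112]
wrist_force: [0.8, -0.1, -2.6]
grip_width: 31.0
```

```bash
python3 -c "
from h import *
go((477.5,-31,89))
from workcell import env
from scipy.spatial.transform import Rotation as R
a=R.from_euler('xyz',env.read_state()['eef_rot']).as_matrix()[:,0];print('tool x',a.round(3))"
```

```text
t 8.6333 p [480.4 -29.2 102.7] y ang -3.72 tilt 1.31 F [ 0.8 -0.1 -2.6] w 31.0 q [-0.68  0.49  0.87  2.09 -0.52  0.81  0.45]
(477.5, -31, 89) tool cm [ 1.38 -0.24  0.19] len 1.41
tool x [-0.023 -0.001 -1.   ]
```

Request:
play_rows([
  [0.5,-0.1,0,0],
  [0.4,0,0,0],
  [0.2,0,0,0],
  [0,0,0,0],
])

```text
time: 8.97
tcp_pos: [479.5, -27.6, 91.2]
eef_rot: [-1.513, 1.549, 3.138]
wrist_force: [-0.6, -0.5, -1.9]
grip_width: 30.8
```

Request:
play_rows([
  [0.2,0,0,0],
  [0.2,0,0,0],
  [0,0,0,0],
])

```text
time: 9.22
tcp_pos: [479.7, -28.2, 88.7]
eef_rot: [-1.614, 1.549, 3.036]
wrist_force: [-2.2, 1.1, 1.0]
grip_width: 30.9
```

```bash
python3 -c "
from h import *
go((477.5,-31,89))"
```

```text
t 9.2167 p [479.7 -28.2  88.7] y ang -3.61 tilt 1.22 F [-2.2  1.1  1. ] w 30.9 q [-0.66  0.51  0.85  2.11 -0.55  0.78  0.47]
(477.5, -31, 89) tool cm [-0.03 -0.2   0.29] len 0.35
```

Request:
play_rows([
  [0,0,0,0],
  [0,0,0,0],
  [0,0,0,0],
  [0,0,0,0],
], gripper=0.4)

```text
time: 9.55
tcp_pos: [480.5, -29.2, 89.1]
eef_rot: [-1.624, 1.551, 3.024]
wrist_force: [-0.3, -0.2, -0.7]
grip_width: 51.3
```

Request:
play_rows([
  [-0.5,0,0,0],
  [-1.5,0,0,0],
  [-2.5,0,0,0],
  [-3.5,0,0,0],
  [-3.5,0,0,0],
  [-3,0,0,0],
  [-1,0,0,0],
  [0,0,0,0],
], gripper=0)

```text
time: 10.22
tcp_pos: [482.1, -31.4, 251.1]
eef_rot: [-1.449, 1.546, -3.088]
wrist_force: [0.8, 0.1, -0.3]
grip_width: 85.3
```

```bash
python3 -c "
from h import *
from workcell import snapshot
go((440,-250,240),(451,-344,240))
s=snapshot('wrist');t=snapshot('scene')
for z in(20,125):
  P=(479,-30,z);print(proj(s,P),proj(t,P))
b=cv2.resize(t['color'][170:290,130:250],(480,480),interpolation=2);cv2.imwrite('pics/p2.png',np.hstack([cv2.resize(s['color'],(320,240)).repeat(1,0) if 0 else cv2.copyMakeBorder(cv2.resize(s['color'],(320,240)),0,240,0,0,0),b]))"
```

```text
t 10.2167 p [482.1 -31.4 251.1] y ang -3.92 tilt 1.44 F [ 0.8  0.1 -0.3] w 85.3 q [-0.88  0.29  1.07  1.91 -0.28  1.12  0.23]
(440, -250, 240) tool cm [ 1.25 -2.67 22.09] len 22.29
(451, -344, 240) tool cm [-0.01  1.74  9.3 ] len 9.46
[332.19789079 197.84105325] [191.54753697 241.38653028]
[329.91497906 225.13501454] [182.24712611 205.5016191 ]
```

View pics/p2.png

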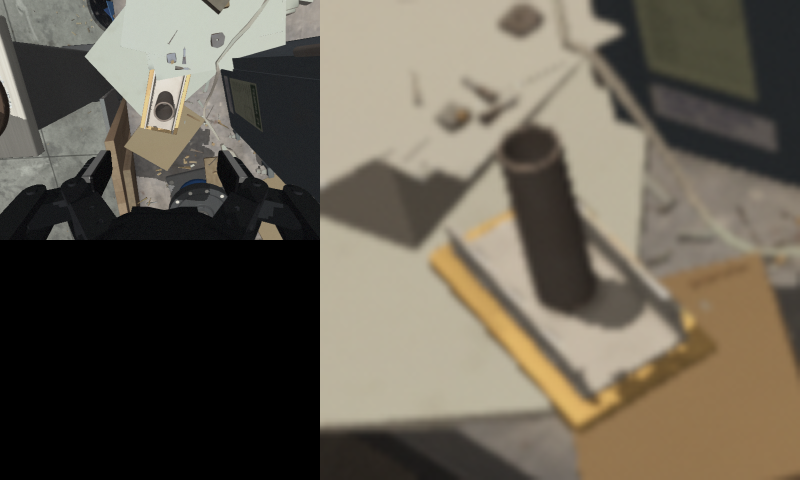

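The tube stands upright in the channel with its top at scene px (182.5,207), where (182,205.5) was predicted. Next is the knob.

Request:
play_rows([
  [0,0,1.5,0],
  [0,-0.1,3,0],
  [0,-0.1,3.5,0],
  [0,-0.1,3.8,0],
  [0,-0.1,3.8,0],
  [0,-0.1,3.8,0],
  [0,-0.1,3.8,0],
  [0,-0.1,3.5,0],
  [0,-0.1,2.5,0],
  [0,0,1,0],
  [0,0,0,0],
])

```text
time: 11.23
tcp_pos: [444.4, -338.3, 230.9]
eef_rot: [-1.589, 1.515, 3.064]
wrist_force: [-1.0, 0.2, -0.3]
grip_width: 85.6
```

Request:
play_rows([
  [0,0,0,1],
  [0,0,0,1],
  [0,0,0,1],
  [0,0,0,1],
  [0,0,0,1],
  [0,0,0,1],
  [0,0,0,1],
  [0,0,0,1],
  [0,0,0,1],
  [0,0,0,1],
  [0,0,0,0.2],
  [0,0,0,0],
], gripper=0.3)

```text
time: 12.23
tcp_pos: [439.4, -324.0, 212.9]
eef_rot: [-0.86, 1.49, 2.861]
wrist_force: [-0.6, 0.1, 0.0]
grip_width: 59.6
```

```bash
cat >> h.py <<'E'
def tip(s=None):
    """red tip centroid in top image -> pixel, projected on pump x axis (mm, relative)"""
    if s is None:
        from workcell import snapshot
        s=snapshot("top")
    c=s["color"].astype(int);b,g,r=c[...,0],c[...,1],c[...,2]
    m=np.clip(r-np.maximum(g,b)-60,0,None).astype(float);w=np.zeros_like(m);w[190:235,290:325]=m[190:235,290:325]
    v,u=np.mgrid[:480,:640];p=np.array([(u*w).sum(),(v*w).sum()])/w.sum()
    P=atz(s,*p,45)[:2];a=np.radians(13.3);return p.round(2),round(float((P-[541.5,-285])@[np.cos(a),np.sin(a)]),2),w.sum().round()
E
python3 -c "
from h import *
go((451,-344,200),(451,-344,100))
d=pickle.load(open('s0.pkl','rb'))
print(tip(d['top']),tip(),tip())
print('plank',tri((d['top'],272,345),(d['scene'],215,305)))"
```

```text
t 12.2333 p [ 439.4 -324.   212.9] y ang -56.89 tilt 4.64 F [-0.6  0.1  0. ] w 59.6 q [-0.24  0.62  1.22  1.79 -0.56  1.25  0.16]
(451, -344, 200) tool cm [1.15 2.38 0.06] len 2.65
(451, -344, 100) tool cm [ 9.97  0.61 -0.53] len 10.0
(array([304.03, 206.66]), 142.14, np.float64(2009.0)) (array([304.04, 206.68]), 142.09, np.float64(2455.0)) (array([304.05, 206.68]), 142.08, np.float64(2458.0))
plank [ 380.39085974 -188.88671097   37.25294417]
```

Request:
play_rows([
  [0.3,1.0,0,0],
  [0.5,1.0,0,0],
  [0,0.4,0,0],
  [0,0,0,0],
])

```text
time: 12.67
tcp_pos: [453.7, -345.7, 202.4]
eef_rot: [-0.882, 1.491, 2.847]
wrist_force: [-0.3, 0.2, -0.3]
grip_width: 59.8
```

```bash
python3 -c "
from h import *
from workcell import snapshot
go((451,-344,102))
s=snapshot('wrist');cv2.imwrite('pics/w2.png',s['color'])
for P in((451,-344,134),(541.5,-285,88)):print(proj(s,P))"
```

```text
t 12.6667 p [ 453.7 -345.7  202.4] y ang -56.43 tilt 4.57 F [-0.3  0.2 -0.3] w 59.8 q [-0.18  0.66  1.18  1.74 -0.59  1.25  0.18]
(451, -344, 102) tool cm [10.03  0.33 -0.38] len 10.05
[331.6080806  248.73735542]
[337.17842957  61.98718591]
```

View pics/w2.png

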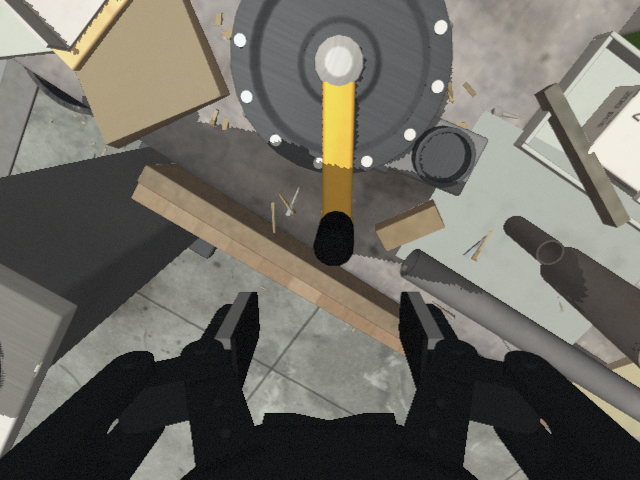

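The knob top is at (333,248) and the hub at (339,61), both within 2 px of prediction. Descending.

Request:
play_rows([
  [2,0.1,-0.1,0],
  [2.5,0.1,-0.1,0],
  [2.5,0.1,-0.1,0],
  [1.5,0,0,0],
  [0.7,0,0,0],
  [0,0,0,0],
])

```text
time: 13.22
tcp_pos: [450.7, -346.9, 108.3]
eef_rot: [-0.867, 1.494, 2.861]
wrist_force: [-0.6, -0.3, 0.0]
grip_width: 59.6
```

```bash
python3 -c "
from h import *
go((451,-344,102))"
```

```text
t 13.2167 p [ 450.7 -346.9  108.3] y ang -56.46 tilt 4.4 F [-0.6 -0.3  0. ] w 59.6 q [-0.12  0.75  1.08  1.84 -0.7   1.08  0.26]
(451, -344, 102) tool cm [ 0.63 -0.19 -0.21] len 0.69
```

Request:
play_rows([
  [0.4,-0.1,-0.1,0],
  [0.1,-0.1,-0.1,0],
  [0,0,0,0],
  [0,0,0,0],
], gripper=0.58)

```text
time: 13.55
tcp_pos: [451.8, -344.9, 105.4]
eef_rot: [-0.853, 1.497, 2.875]
wrist_force: [-0.4, -0.2, -0.1]
grip_width: 36.1
```

```bash
cat >> h.py <<'E'
def arc(dth,z=102,off=0,R0=110,back=0):
    """next tcp targets on arc: from current tcp angle by dth rad; prints tool shift for steps"""
    from workcell import env
    from scipy.spatial.transform import Rotation as R
    s=env.read_state();M=R.from_euler("xyz",s["eef_rot"]).as_matrix();p=np.array(s["tcp_pos"]);H=np.array([541.5,-285])
    d=p[:2]-H;th=np.arctan2(d[1],d[0]);f=s["wrist_force"]
    t=np.array([-np.sin(th),np.cos(th)]);rr=d/np.linalg.norm(d)
    ya=np.arctan2(M[1,1],M[0,1])
    print("t %.2f th %.1f deg r %.1f z %.1f y-tangent %.1f deg  Ftan %.1f Frad %.1f Fz %.1f w %.1f"%(s["time"],np.degrees(th),np.linalg.norm(d),p[2],np.degrees(ya-th)-90,f[:2]@t,f[:2]@rr,f[2],s["grip_width"]),"j3 %.2f"%s["joint_positions"][2])
    n=th+dth;T=np.array([*(H+R0*np.array([np.cos(n),np.sin(n)])),z]);print("to th %.1f: tool cm"%np.degrees(n),(M.T@(T-p)/10).round(2))
E
python3 -c "
from h import *
arc(.1);arc(.3);print(tip())"
```

```text
t 13.55 th -146.3 deg r 107.9 z 105.4 y-tangent -0.2 deg  Ftan -0.1 Frad 0.4 Fz -0.1 w 36.1 j3 1.08
to th -140.5: tool cm [0.28 1.12 0.14]
t 13.55 th -146.3 deg r 107.9 z 105.4 y-tangent -0.2 deg  Ftan -0.1 Frad 0.4 Fz -0.1 w 36.1 j3 1.08
to th -129.1: tool cm [ 0.14  3.26 -0.3 ]
(array([304.05, 206.69]), 142.07, np.float64(2524.0))
```

Request:
play_rows([
  [0.1,0.9,0,-1],
  [0.1,0.9,0,-1],
  [0,0.9,0,-1],
  [0,0,0,0],
])

```text
time: 13.93
tcp_pos: [468.0, -364.5, 103.3]
eef_rot: [-1.166, 1.494, 2.836]
wrist_force: [-0.4, 0.0, -0.9]
grip_width: 35.9
```

```bash
python3 -c "
from h import *
arc(.2);print(tip())"
```

```text
t 13.93 th -132.8 deg r 108.3 z 103.3 y-tangent 2.0 deg  Ftan -0.3 Frad 0.2 Fz -0.9 w 35.9 j3 0.99
to th -121.3: tool cm [-0.02  2.19  0.03]
(array([303.9 , 206.07]), 143.46, np.float64(2495.0))
```

Request:
play_rows([
  [0,0.9,0,-1],
  [0,0.9,0,-1],
  [0,0.9,0,-1],
])

```text
time: 14.23
tcp_pos: [483.1, -376.8, 101.9]
eef_rot: [-1.476, 1.484, 2.777]
wrist_force: [-10.5, 5.8, 9.8]
grip_width: 36.1
```

```bash
python3 -c "
from h import *
arc(.2);print(tip())"
```

```text
t 14.23 th -122.5 deg r 108.7 z 101.9 y-tangent 6.1 deg  Ftan -12.0 Frad 0.7 Fz 9.8 w 36.1 j3 0.91
to th -111.0: tool cm [-0.2   2.17  0.14]
(array([303.23, 203.04]), 150.35, np.float64(2600.0))
```

Request:
play_rows([
  [-0.1,0.9,0.05,-0.3],
  [-0.1,0.9,0,-0.7],
  [0,0.9,0,-0.8],
])

```text
time: 14.53
tcp_pos: [498.1, -386.5, 101.5]
eef_rot: [-1.656, 1.468, 2.75]
wrist_force: [-13.2, 4.5, 9.4]
grip_width: 36.0
```

```bash
python3 -c "
from h import *
arc(.2);print(tip())"
```

```text
t 14.53 th -113.2 deg r 110.4 z 101.5 y-tangent 5.6 deg  Ftan -13.9 Frad 1.1 Fz 9.4 w 36.0 j3 0.86
to th -101.7: tool cm [-0.27  2.18 -0.05]
(array([302.7 , 199.82]), 157.56, np.float64(2629.0))
```

Request:
play_rows([
  [-0.1,0.9,0,-0.4],
  [-0.1,0.9,0,-0.6],
  [0,0.9,0,-0.7],
])

```text
time: 14.83
tcp_pos: [512.7, -393.5, 101.1]
eef_rot: [-1.791, 1.449, 2.755]
wrist_force: [-13.0, 3.6, 9.7]
grip_width: 35.8
```

```bash
python3 -c "
from h import *
arc(.2);print(tip())"
```

```text
t 14.83 th -104.9 deg r 112.2 z 101.1 y-tangent 5.5 deg  Ftan -13.5 Frad -0.2 Fz 9.7 w 35.8 j3 0.82
to th -93.4: tool cm [-0.35  2.19 -0.24]
(array([302.1 , 197.34]), 163.23, np.float64(2531.0))
```

Request:
play_rows([
  [-0.1,0.9,-0.05,-0.4],
  [-0.1,0.9,-0.05,-0.6],
  [0,0.9,-0.05,-0.7],
])

```text
time: 15.13
tcp_pos: [529.1, -397.5, 100.7]
eef_rot: [-1.901, 1.434, 2.784]
wrist_force: [-9.0, 0.5, 8.1]
grip_width: 36.1
```

```bash
python3 -c "
from h import *
arc(.2);print(tip())"
```

```text
t 15.13 th -96.3 deg r 113.2 z 100.7 y-tangent 4.9 deg  Ftan -9.0 Frad 0.5 Fz 8.1 w 36.1 j3 0.78
to th -84.8: tool cm [-0.4   2.19 -0.37]
(array([301.87, 195.91]), 166.45, np.float64(2678.0))
```

Request:
play_rows([
  [-0.1,0.7,-0.1,-0.4],
  [-0.1,0.6,-0.1,-0.5],
])

```text
time: 15.35
tcp_pos: [538.4, -397.5, 101.4]
eef_rot: [-1.953, 1.428, 2.808]
wrist_force: [-6.1, -0.6, -2.1]
grip_width: 36.0
```

```bash
python3 -c "
from h import *
arc(.2);print(tip())"
```

```text
t 15.35 th -91.6 deg r 112.5 z 101.4 y-tangent 4.6 deg  Ftan -6.1 Frad 0.8 Fz -2.1 w 36.0 j3 0.76
to th -80.1: tool cm [-0.33  2.19 -0.31]
(array([301.85, 195.78]), 166.72, np.float64(2733.0))
```

Request:
play_rows([
  [0,0.6,-0.1,-0.4],
  [0,0.6,-0.1,-0.5],
])

```text
time: 15.57
tcp_pos: [546.7, -396.2, 100.5]
eef_rot: [-2.006, 1.424, 2.829]
wrist_force: [-4.9, -0.6, 3.9]
grip_width: 35.8
```

```bash
python3 -c "
from h import *
arc(.1);print(tip())"
```

```text
t 15.57 th -87.3 deg r 111.3 z 100.5 y-tangent 4.6 deg  Ftan -4.9 Frad 0.4 Fz 3.9 w 35.8 j3 0.74
to th -81.6: tool cm [-0.29  1.08 -0.12]
(array([301.92, 196.31]), 165.54, np.float64(2558.0))
```

Request:
play_rows([
  [0,0.5,-0.1,-0.3],
  [0,0.2,0,0],
])

```text
time: 15.78
tcp_pos: [553.7, -394.7, 100.3]
eef_rot: [-2.022, 1.425, 2.839]
wrist_force: [-1.9, -0.3, 2.0]
grip_width: 35.8
```

```bash
python3 -c "
from h import *
arc(.1);print(tip())"
```

```text
t 15.78 th -83.7 deg r 110.4 z 100.3 y-tangent 2.4 deg  Ftan -1.9 Frad 0.1 Fz 2.0 w 35.8 j3 0.73
to th -77.9: tool cm [-0.31  1.07 -0.07]
(array([302.08, 196.98]), 164.02, np.float64(2661.0))
```

The plunger has drawn back about 2.8 mm and the force has fallen to 2 N. I'll let go and rise.

Request:
play_rows([
  [0,-0.2,0,0],
  [0,-0.1,0,0],
  [0,0,0,0],
  [0,0,0,0],
  [0,0,0,0],
], gripper=0.25)

```text
time: 16.25
tcp_pos: [552.5, -393.9, 100.5]
eef_rot: [-2.026, 1.428, 2.83]
wrist_force: [-0.4, -0.4, 0.7]
grip_width: 63.9
```

```bash
python3 -c "
from h import *
arc(.0);print(tip()); go((550,-393,230))"
```

```text
t 16.25 th -84.2 deg r 109.5 z 100.5 y-tangent 2.7 deg  Ftan -0.4 Frad 0.4 Fz 0.7 w 63.9 j3 0.74
to th -84.2: tool cm [-0.15 -0.02  0.04]
(array([302.06, 197.  ]), 163.98, np.float64(2688.0))
t 16.3 p [ 552.5 -393.9  100.4] y ang 8.47 tilt 8.19 F [0.1 0.7 0.1] w 63.9 q [ 0.12  0.82  0.74  1.47 -0.49  1.2   1.08]
(550, -393, 230) tool cm [-12.79  -1.89  -0.94] len 12.96
```

Request:
play_rows([
  [-1,-0.15,-0.07,0],
  [-1.5,-0.22,-0.1,0],
  [-2,-0.3,-0.15,0],
  [-2.5,-0.35,-0.18,0],
  [-2.5,-0.35,-0.18,0],
  [-2,-0.3,-0.15,0],
  [-1,-0.15,-0.1,0],
  [0,0,0,0],
  [0,0,0,0],
])

```text
time: 17.05
tcp_pos: [549.5, -392.6, 236.2]
eef_rot: [-2.024, 1.427, 2.83]
wrist_force: [0.7, 0.8, 0.3]
grip_width: 64.0
```

```bash
python3 -c "
from h import *
from workcell import snapshot
go((550,-393,230));s=snapshot('top');print(tip(s));t=snapshot('scene')
for z in(20,125):print(proj(t,(479,-30,z)))
cv2.imwrite('pics/f.png',np.vstack([cv2.resize(t['color'][140:340,100:420],(768,480))]))"
```

```text
t 17.05 p [ 549.5 -392.6  236.2] y ang 8.38 tilt 8.21 F [0.7 0.8 0.3] w 64.0 q [ 0.1   0.7   0.8   1.33 -0.42  1.44  1.03]
(550, -393, 230) tool cm [0.61 0.12 0.08] len 0.63
(array([302.06, 197.  ]), 163.98, np.float64(2656.0))
[191.54753697 241.38653028]
[182.24712611 205.5016191 ]
```

View pics/f.png

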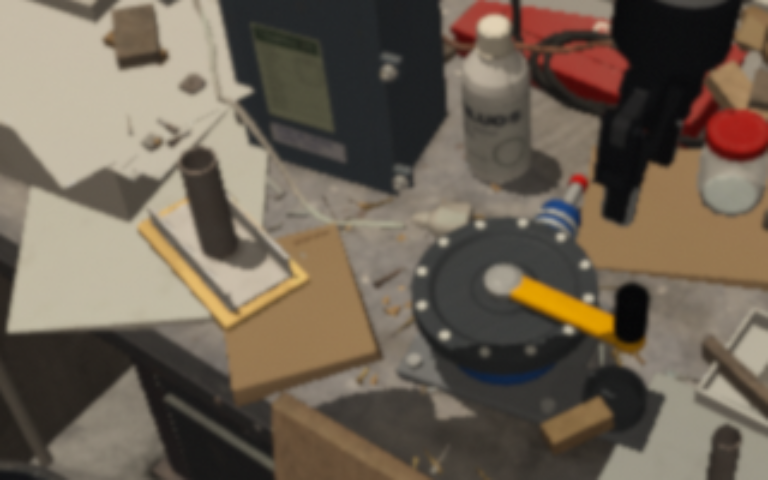

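```bash
python3 -c "
from workcell import env
print(env.finish_job())"
```

```text
the job is handed in; nothing more can be done
None
```

I lifted the tube out of its cup and stood it in the channel, then turned the crank anticlockwise past the pump's peak, let go and rose clear. The job was handed in at about 17 s, and no verdict came back.

- **Tube:** in the last picture it stands upright in the middle of the channel. When I released it, its top lay within about 1.5 px of where it was predicted.
- **Resistance:** the push on the knob went from 12 to about 14 N, then 9, 6, 5 and 2 N as it passed the peak. That highest reading is a little above the stated 12 to 13 N; it was taken while the arm was still moving.
- **Plunger:** by camera, the red tip moved out 24.7 mm to its farthest reading, then drew back about 2.7 mm. That puts it about 27 mm out. It has not moved since I let go (same reading twice, before and after rising).
- **Fully out:** I did not measure the 29.5 mm directly. I infer it from the tip moving out to a maximum and then back.
- **Bottle and arm:** the bottle is upright. The gripper is clear at 236 mm height, with wrist force under 1 N.
- **Tool tilt:** the tool leaned by up to 8° during the moves, and this had no visible effect. While turning the crank there was also an upward force of up to about 10 N, probably from the pads rubbing on the knob.

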